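# Roll a cap mat home on a 96-well plate

### The job

Take the hand roller from its stand and roll it over the cap mat on the 96-well plate with a steady, firm downward push (about 15 newtons does it, and never more than 30) until all twelve rows of caps sit fully home in their wells; press with the roller only, not with the fingers. Then put the roller back upright in its stand, let go, and leave everything else where it is.

Things in the scene. Friction and masses are not known exactly. Their poses are not given: they have to be found in the camera images.
- roller: Hand roller standing in its stand: dark rubber drum (34 mm diameter, 82 mm long) turning freely in an aluminium fork (95 mm along the drum, 34 mm across, from 8 to 57 mm above the drum's lowest line) below an upright black grip. About 0.3 kg. Origin: middle of the drum's lowest line; x along the drum's axis, z up along the grip.
- roller_grip (a point): Middle of the roller's grip, 88 mm straight above its origin: a black upright block with four flat sides, 44 mm along the drum's axis (x), 26 mm across it (y), reaching 26 mm above and below this point. Axes as the roller's.
- drum (a joint): turning of the roller's drum in its fork, rad, 0 at the start, endless and free; 17 mm of rolling to the radian
- stand: Fixed sheet-steel stand: a pocket 109 x 38 mm inside (x, y), floor 6 mm above the bench, long walls with flared lips up to 52 mm, short walls up to 37 mm. The roller stands in it drum down, drum axis along the stand's x, either way round, about 2 mm free to each side of the drum (y), 3 to 4 mm free at each end. Origin: on the bench under the pocket's middle.
- station: Fixed plate station: grey foot 124 x 176 mm (x, y), two short steel columns, and a clamped aluminium deck with a white 96-well plate (86 x 128 mm) and a grey cap mat on it. Origin: on the bench under the middle of plate and mat; z up. The deck's height differs each time and is not reported: the unpressed mat's top lies 46 to 55 mm above the bench, higher than all else on the station.
- row_1 (a joint): how far cap row 1 is pressed into its wells, m: 0 = lying on top, 0.003 = fully home. Row centred at y = -49.5 mm in the station's frame, 9 mm wide, 77 mm long along x. A press fit: each row gives way at about 6 N, stays where it is left and stops hard at home. The drum bears on one to two rows at once, so rolling takes about 12 to 18 N in all.
- row_2 (a joint): how far cap row 2 is pressed into its wells, m: 0 = lying on top, 0.003 = fully home. Row centred at y = -40.5 mm in the station's frame, 9 mm wide, 77 mm long along x. Press fit as row 1.
- row_3 (a joint): how far cap row 3 is pressed into its wells, m: 0 = lying on top, 0.003 = fully home. Row centred at y = -31.5 mm in the station's frame, 9 mm wide, 77 mm long along x. Press fit as row 1.
- row_4 (a joint): how far cap row 4 is pressed into its wells, m: 0 = lying on top, 0.003 = fully home. Row centred at y = -22.5 mm in the station's frame, 9 mm wide, 77 mm long along x. Press fit as row 1.
- row_5 (a joint): how far cap row 5 is pressed into its wells, m: 0 = lying on top, 0.003 = fully home. Row centred at y = -13.5 mm in the station's frame, 9 mm wide, 77 mm long along x. Press fit as row 1.
- row_6 (a joint): how far cap row 6 is pressed into its wells, m: 0 = lying on top, 0.003 = fully home. Row centred at y = -4.5 mm in the station's frame, 9 mm wide, 77 mm long along x. Press fit as row 1.
- row_7 (a joint): how far cap row 7 is pressed into its wells, m: 0 = lying on top, 0.003 = fully home. Row centred at y = +4.5 mm in the station's frame, 9 mm wide, 77 mm long along x. Press fit as row 1.
- row_8 (a joint): how far cap row 8 is pressed into its wells, m: 0 = lying on top, 0.003 = fully home. Row centred at y = +13.5 mm in the station's frame, 9 mm wide, 77 mm long along x. Press fit as row 1.
- row_9 (a joint): how far cap row 9 is pressed into its wells, m: 0 = lying on top, 0.003 = fully home. Row centred at y = +22.5 mm in the station's frame, 9 mm wide, 77 mm long along x. Press fit as row 1.
- row_10 (a joint): how far cap row 10 is pressed into its wells, m: 0 = lying on top, 0.003 = fully home. Row centred at y = +31.5 mm in the station's frame, 9 mm wide, 77 mm long along x. Press fit as row 1.
- row_11 (a joint): how far cap row 11 is pressed into its wells, m: 0 = lying on top, 0.003 = fully home. Row centred at y = +40.5 mm in the station's frame, 9 mm wide, 77 mm long along x. Press fit as row 1.
- row_12 (a joint): how far cap row 12 is pressed into its wells, m: 0 = lying on top, 0.003 = fully home. Row centred at y = +49.5 mm in the station's frame, 9 mm wide, 77 mm long along x. Press fit as row 1.
- marker: Bystander: black felt marker, 124 mm long, lying loose between the two work places
- microtube_a: Bystander: small closed plastic tube, 40 mm long, lying loose on the bench
- microtube_b: Bystander: a second small closed tube like it
- tape_roll: Bystander: roll of masking tape, 100 mm across, lying loose behind the work

How it is judged (in metres and radians):
On the way, in this order (a step that is already met when the one before it is completed fails the run):
1. the roller is lifted clear of its stand (z of roller in the frame of stand above 0.045 m), for 0.1 s.
2. the roller has rolled at least 30 mm over the mat (drum turned by 1.8 rad either way) and is pressing on it (contact force between roller and station above 5 N and (value of joint drum above 1.8 rad or value of joint drum below -1.8 rad)), for 0.05 s.
3. all twelve rows are home (value of joint each of row_1, row_2, row_3, row_4, row_5, row_6, row_7, row_8, row_9, row_10, row_11, row_12 above 0.0024 m), for 0.2 s.
At the end, for the whole second after the job is handed in: every row of caps is pressed in at least 2.4 of its 3 mm; the roller stands released and still in its stand, its drum on the pocket floor (within 3 mm), within 6 mm of the pocket's middle and within 8 degrees of upright (all of step 3 and horizontal distance between roller and stand below 0.006 m and z of roller in the frame of stand below 0.009 m and angle between roller's own z axis and vertical below 0.14 rad and linear speed of roller below 0.01 m/s and contact force between roller and the fingers below 0.1 N); the robot touches nothing.
It fails at once if the roller presses on the plate or station with more than 30 N (contact force between roller and station above 30 N).
It fails at once if the fingers or arm press on the mat, plate or station (contact force between any of the fingers, the arm and station above 2 N).
It fails at once if a loose bystander is shifted by more than 20 mm (distance of any of marker, microtube_a, microtube_b, tape_roll from where it was at the start of the episode above 0.02 m).
It also fails if it takes over 72 s, if anything falls off the work surface, if the arm or the gripper's body presses on something with over 40 N, if the wrist force passes 120 N, or if a joint passes its speed limit or range.

### The arm

A 6-joint arm with a two-finger parallel gripper is mounted at the origin on a cart in front of the work surface, level with it; the furniture and walls round the work are solid. World frame = base frame: x ahead of the robot, y to its left, z up, the work surface at z = 0. Lengths are in mm, angles in rad, forces in N, time in s.
With the tool pointing down it reaches from about 300 to 775 mm from the base axis. Payload 14.6 kg.
Tool frame: the origin (TCP) lies on the centre line of the jaws, within the pads' length; the fingertips stand 8 mm ahead of it and the grasp point (between the pads) lies 11 mm behind it; z points along the fingers, y is the direction in which the jaws open and shut (so a half turn about z gives the same grasp; the last joint's range is limited). The gripper opens to 94 mm and grips with 3 to 60 N. Pads are 16 mm wide; open, the fingers measure 119 mm over their backs; the gripper's body (75 mm by 177 mm) begins 78 mm behind the grasp point.
Start: joints at [1.056, 0.3, 1.521, -0, 1.321, -0.067], TCP at [238.137, 495.762, 174.746] pointing down, gripper open.
Joint ranges: [-3.03, 3.03], [-0.79, 2.21], [0.23, 2.52], [-1.04, 4.18], [0, 3.07], [-2.55, 2.55]. Speed limits (rad/s): [2.22, 2.22, 2.57, 3.14, 3.14, 3.14].

### API

Orientations are given as a 3x3 rotation matrix whose columns are the frame's x, y, z axes.
In Python, from plant import * gives the robot as it stands.
- The arm moves only by the tool jog_arm, never from a script. Its argument "rows" is one flat list of numbers, 7 for each row, row after row: the shift along the world's x, y, z in cm, then the turn, a rotation vector about the world's x, y, z in rad, then the finger opening in cm, from 0 to 9.4. A call has 1 to 5 rows; each row is the pose to reach, as a shift and turn from the pose commanded when the call began; what a row does not reach only later rows make up. A row lasts 1/8 s, in which the tool goes at most 62.5 mm and 10.7 degrees, less where a joint would pass 70% of its speed; a pose out of reach is approached as far as the arm can. A call with a gripper value outside its range is refused whole. The fingers move at their own pace and stop on an object; the grip force is fixed at half the most. Time passes only in rows, so rows that repeat a pose let the fingers close. It gives the time, the measured TCP pose, the force and the opening at its end, in the units of the state.
- sense(): the state, without advancing time (a new reading comes with each control period).
- get_image(name): name is "scene" or "top" or "wrist"; returns the picture (384x512x3 uint8, blue, green, red); there is no depth.
- camera_model(name): a dict with "fx", "fy", "cx", "cy" (pixels), "xyz" and "orientation" of the camera in the world. Camera axes: x right, y down, z forward; pixel columns grow to the right and rows downward; lengths in mm; the calibration is good to about 2 mm. A picture is of the moment at which its call begins: read the wrist's pose just before it. camera_model takes no time and is no camera call; for the wrist camera it gives the pose at the moment of the call.
- finish_job(): hands the job in, once; it reports no verdict.
Trained networks look in the newest picture that a camera, given by its name, has taken for a name from the list of things; names that differ only in an ending like _2 or _b are one class to them, and where a whole thing is asked for, a point or a joint stands for the part that bears it (a point fixed in the world has none). Each returns a list of dicts, best first, with "confidence" (0 to 1); they miss things now and then, are a little off and sometimes report something else, mostly with a low value. They report only what shows in the picture. A call takes as long as a camera call.
- spot_in(camera, label): "position" ([column, row] in pixels, amid what is visible of it).
- trace(camera, label): "region" (384x512 bool, what is visible of it) and "position" ([column, row] in pixels, amid what is visible of it).
The state is a dict: "clock": time; "joint_pos": joint angles; "dq": joint speeds; "joint_torque": joint torques, N m; "position": TCP position; "tcp_rot": TCP orientation; "wrist_force": force on the tool from outside, world axes, zero at the start; "wrist_torque": the same for the moment, N m; "grip_width": finger opening in mm.
Only numpy, scipy, OpenCV 4.12 (cv2) and the standard library are available. Lean on these libraries where they do the work, as an engineer would, in place of code of your own. Each camera call takes 0.05 s, during which the arm holds its last target.

## Working session

There is one attempt and no reset: what is moved stays moved. The work goes in short steps, Python scripts to look and compute and a tool call to move; the robot and the scene stay as the last step left them, time stands still between calls to the robot, and variables do not carry over. Pictures are saved under pics/ and viewed, and the job is handed in when it is done.

Besides the shell and the picture viewer there is one more tool, called after "Call:" as a command line: name --argument value ..., lists and objects as JSON in quotes. jog_arm: Moves the arm, as the interface text tells. Its arguments: {"type":"object","properties":{"rows":{"type":"array","items":{"type":"number"}}},"required":["rows"]}

```bash
ls; mkdir -p pics; python3 - <<'E'
from plant import *
import cv2
s=sense()
print({k:(np.round(v,3).tolist() if hasattr(v,'__len__') else v) for k,v in s.items()} if 'np' in globals() else s)
for n in ["scene","top","wrist"]:
    cv2.imwrite(f"pics/{n}0.png",get_image(n))
    c=camera_model(n); print(n,c)
E
```

```text
pics
{'clock': 0.0, 'joint_pos': array([ 1.05636977e+00,  3.00437505e-01,  1.52156095e+00,  1.20478475e-05,
        1.32072315e+00, -6.65794536e-02]), 'dq': array([ 3.91312901e-04, -4.79466196e-04, -2.30266754e-04, -1.24444761e-03,
        9.40829655e-04,  2.68751663e-05]), 'joint_torque': array([ 5.67326606e-04, -5.31782091e+01, -3.52763557e+01,  7.09390990e-02,
        2.40193005e-02, -8.46219837e-05]), 'position': array([238.00820315, 495.50776638, 174.21329924]), 'tcp_rot': array([[-9.01380132e-01,  4.33028334e-01, -5.65647422e-04],
       [ 4.33028695e-01,  9.01379606e-01, -9.77094586e-04],
       [ 8.67534095e-05, -1.12567521e-03, -9.99999363e-01]]), 'wrist_force': array([-0.02260603,  0.04285309, -0.20131535]), 'wrist_torque': array([-0.03157439, -0.07569011,  0.03959497]), 'grip_width': 93.78031753577956}
scene {'fx': 440.67440468165216, 'fy': 440.67440468165216, 'cx': 257.3167216818756, 'cy': 184.5726040003488, 'xyz': array([ -50.98717904, -760.12272449,  714.68175495]), 'orientation': array([[ 0.76845983, -0.3639706 ,  0.52630304],
       [-0.63955232, -0.40982753,  0.65039544],
       [-0.02103135, -0.8364011 , -0.54771423]])}
top {'fx': 472.30934504818447, 'fy': 472.30934504818447, 'cx': 247.47886515238687, 'cy': 186.67247562832804, 'xyz': array([ 378.81222232,  -25.13954757, 1093.98093198]), 'orientation': array([[ 0.0156713 , -0.98753518,  0.15661635],
       [-0.99986437, -0.01468435,  0.00745682],
       [-0.00506406, -0.15671197, -0.98763137]])}
wrist {'fx': 333.756796415064, 'fy': 333.756796415064, 'cx': 255.81743416807822, 'cy': 190.2157266597415, 'xyz': array([168.00363263, 530.58151893, 384.1238736 ]), 'orientation': array([[ 0.43285157,  0.86858458,  0.24124749],
       [ 0.9014644 , -0.41670441, -0.11712975],
       [-0.0012082 ,  0.26817582, -0.96336923]])}
```

View pics/scene0.png

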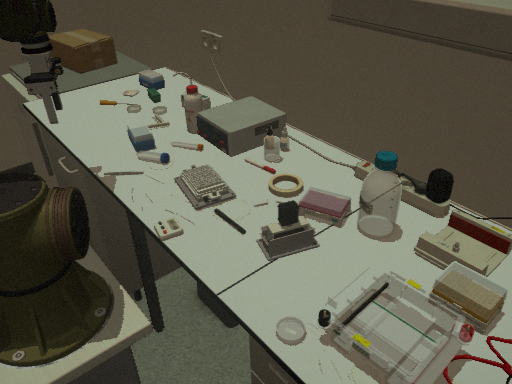

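View pics/top0.png

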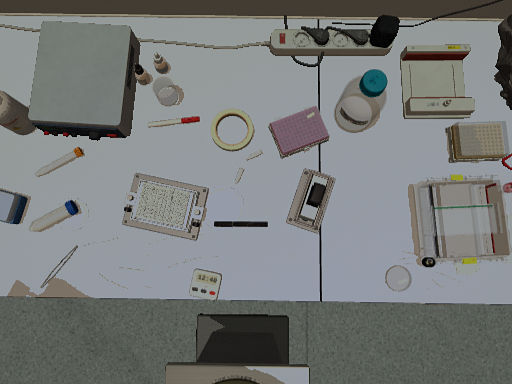

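View pics/wrist0.png

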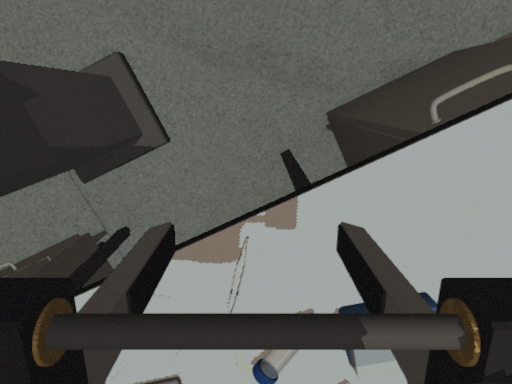

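The scene and top views show the station at about (165,206) in the top picture, the stand with roller at (311,200), the marker at (241,224), two tubes near (255,155) and (239,174), and the tape at (232,130). The wrist view shows only the bench edge.

```bash
cat > h.py <<'E'
import numpy as np, cv2
from plant import *
def ray(c,px):
    d=np.array([(px[0]-c["cx"])/c["fx"],(px[1]-c["cy"])/c["fy"],1.0]); return np.array(c["orientation"])@d
def onz(c,px,z):
    d=ray(c,px); o=np.array(c["xyz"]); return o+d*(z-o[2])/d[2]
def proj(c,p):
    q=np.array(c["orientation"]).T@(np.array(p)-np.array(c["xyz"])); return np.array([c["cx"]+c["fx"]*q[0]/q[2],c["cy"]+c["fy"]*q[1]/q[2]])
E
python3 - <<'E'
from h import *
np.set_printoptions(precision=2,suppress=True)
ims={n:get_image(n) for n in ("top","scene")}
for n in ("top","scene"):
    c=camera_model(n)
    vis=ims[n].copy()
    for l in ("roller","roller_grip","stand","station","marker","microtube_a","tape_roll"):
        for r in trace(n,l)[:2]:
            m=r["region"].astype(np.uint8)
            cs,_=cv2.findContours(m,cv2.RETR_EXTERNAL,cv2.CHAIN_APPROX_NONE)
            if not cs: continue
            k=max(cs,key=cv2.contourArea)
            print(n,l,round(r["confidence"],2),np.array(r["position"]),"z0:",onz(c,r["position"],0)[:2],"rect",cv2.minAreaRect(k),m.sum())
            cv2.drawContours(vis,cs,-1,(0,0,255) if l=="roller" else (0,255,0) if l=="stand" else (255,0,0),1)
    if n=="top": vis=vis[80:270,100:360]
    else: vis=vis[140:280,150:350]
    cv2.imwrite(f"pics/{n}_tr.png",cv2.resize(vis,None,fx=3,fy=3,interpolation=cv2.INTER_CUBIC))
    cr=ims[n][80:270,100:360] if n=="top" else ims[n][140:280,150:350]
    cv2.imwrite(f"pics/{n}_cr.png",cv2.resize(cr,None,fx=3,fy=3,interpolation=cv2.INTER_CUBIC))
E
```

```text
top roller 0.75 [313.6 196.9] z0: [ 530.41 -171.67] rect ((312.9500427246094, 198.65000915527344), (18.657434463500977, 47.43416213989258), 18.434947967529297) 803
top roller 0.52 [140.1 197. ] z0: [524.09 233.96] rect ((140.6858367919922, 199.28762817382812), (3.6601181030273438, 32.267940521240234), 14.620874404907227) 117
top roller_grip 0.83 [316.8 200.3] z0: [ 522.51 -179.08] rect ((312.7413635253906, 198.39657592773438), (18.012447357177734, 45.86674880981445), 21.801406860351562) 759
top stand 0.95 [302.5 197.6] z0: [ 528.37 -145.76] rect ((310.5, 200.0), (34.46881866455078, 59.134586334228516), 18.43494987487793) 1237
top marker 0.52 [241.8 219. ] z0: [476.16  -4.9 ] rect ((241.0, 223.0), (6.0, 52.0), 90.0) 310
top microtube_a 0.6 [257.2 154.7] z0: [629.36 -38.72] rect ((254.10003662109375, 154.20001220703125), (4.0249223709106445, 13.416406631469727), 63.43495178222656) 52
top microtube_a 0.45 [145.2 205.7] z0: [503.81 221.  ] rect ((148.29412841796875, 201.32354736328125), (5.578319072723389, 33.95498275756836), 14.03624439239502) 175
top tape_roll 0.75 [217.9 121.9] z0: [7
[... 443 characters left out ...]
t ((284.9411926269531, 218.7647247314453), (32.49977111816406, 42.6862678527832), 75.96376037597656) 1001
scene stand 0.67 [284.4 244.5] z0: [ 514.11 -161.25] rect ((287.48089599609375, 242.58370971679688), (32.222171783447266, 60.965938568115234), 88.80650329589844) 1165
scene station 0.71 [206.3 184.4] z0: [522.75 190.16] rect ((203.9499969482422, 186.34999084472656), (49.70446014404297, 40.04222869873047), 54.865806579589844) 1566
scene marker 0.54 [226.5 217.1] z0: [472.93  21.43] rect ((229.34146118164062, 220.5731658935547), (37.16935729980469, 4.841386795043945), 38.65980911254883) 154
scene tape_roll 0.94 [285.2 189.4] z0: [680.    15.03] rect ((286.0, 184.5), (23.0, 34.0), 90.0) 536
```

View pics/top_cr.png

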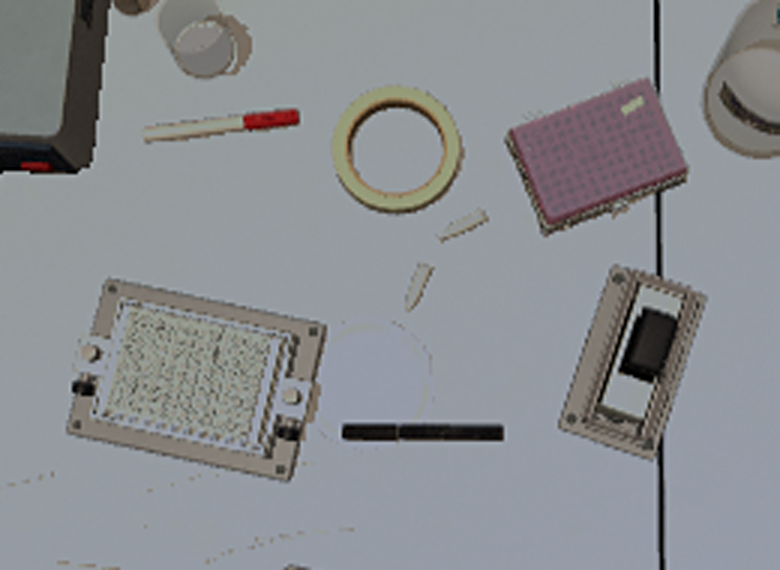

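View pics/scene_cr.png

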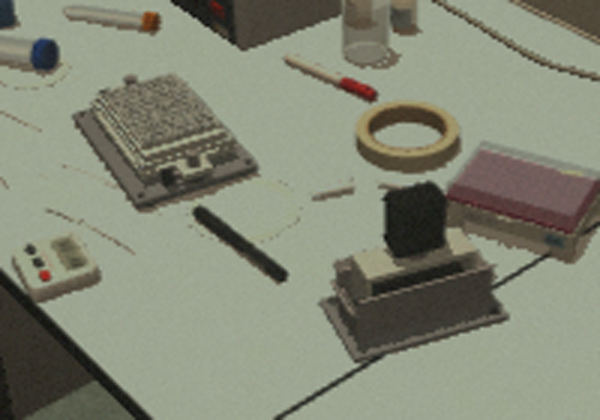

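The close-ups show the stand turned by about 18 deg with the black grip standing up out of the pocket, and the station turned by about 11 deg. Next I compute rough poses from the corner pixels.

```bash
python3 - <<'E'
from h import *
np.set_printoptions(precision=1,suppress=True)
c=camera_model("top")
def f(l,z): 
    P=np.array([onz(c,(a/3+100-0.33,b/3+80-0.33),z)[:2] for a,b in l]); return P
st=f([(615,265),(707,295),(655,458),(560,425)],3); print("stand",st,st.mean(0))
e=st[0]-st[3];print(np.linalg.norm(st-np.roll(st,1,0),axis=1),[np.degrees(np.arctan2(*(v[::-1]))) for v in (st[0]-st[3],st[1]-st[2],st[1]-st[0],st[2]-st[3])])
for z in (5,10):
    s=f([(108,278),(327,323),(290,482),(67,434)],z); print("station",s,s.mean(0))
    print(np.linalg.norm(s-np.roll(s,1,0),axis=1),[np.degrees(np.arctan2(*(v[::-1]))) for v in (s[0]-s[3],s[1]-s[2],s[0]-s[1],s[3]-s[2])])
# grip top
g=f([(637,308),(679,318),(664,383),(620,370)],120);print("grip",g,g.mean(0)); print(np.linalg.norm(g-np.roll(g,1,0),axis=1))
print(f([(342,432),(503,433)],5))
print(f([(413,287),(463,224),(398,150)],5))
E
```

```text
stand [[ 598.3 -150.7]
 [ 575.4 -222.4]
 [ 447.8 -180.9]
 [ 472.1 -108. ]] [ 523.4 -165.5]
[133.3  75.3 134.2  76.8] [np.float64(-18.710987675382782), np.float64(-18.03876921560584), np.float64(-107.65241944305266), np.float64(-108.38183293085969)]
station [[581.7 246.2]
 [548.6  73.7]
 [425.1  98.5]
 [459.2 271.3]] [503.6 172.4]
[125.1 175.7 125.9 176.2] [np.float64(-11.59385481864251), np.float64(-11.352815794157094), np.float64(79.13949247617659), np.float64(78.85116761787764)]
station [[580.8 244.9]
 [547.8  73.2]
 [424.9  97.9]
 [458.8 270. ]] [503.1 171.5]
[124.5 174.9 125.4 175.4] [np.float64(-11.59385481864255), np.float64(-11.352815794157092), np.float64(79.13949247617659), np.float64(78.85116761787764)]
grip [[ 544.4 -152.5]
 [ 537.8 -181.6]
 [ 492.2 -170.8]
 [ 500.8 -140.5]] [ 518.8 -161.3]
[45.3 29.9 46.9 31.5]
[[463.9  59.7]
 [465.1 -64.1]]
[[578.    7.3]
 [629.  -31.1]
 [688.3  21.3]]
```

Rough poses:
- **Stand:** about (521,-164), yaw -18.4°. Its base measures 134x76 mm.
- **Station:** about (503,172), yaw -11.3°. Its foot measures 125x175 mm, which fits the 124x176 mm given.

I'll move above the stand and turn the jaws to the stand's y axis.

Call:
jog_arm --rows '[2.2,-5.2,0.8,0,0,0.025,9.4,4.4,-10.4,1.6,0,0,0.05,9.4,6.6,-15.6,2.4,0,0,0.075,9.4,8.8,-20.8,3.2,0,0,0.1,9.4,11,-26,4,0,0,0.127,9.4]'

```text
clock: 1.58
position: [348.5, 234.1, 215.2]
tcp_rot: [[-0.949, 0.314, 0.001], [0.314, 0.949, 0.0], [-0.0, 0.0, -1.0]]
wrist_force: [1.0, 0.4, -0.6]
grip_width: 94.2
```

Call:
jog_arm --rows '[2.2,-5.2,0.6,0,0,0,9.4,4.4,-10.4,1.2,0,0,0,9.4,6.6,-15.6,1.8,0,0,0,9.4,8.8,-20.8,2.4,0,0,0,9.4,11,-26,3,0,0,0,9.4]'

```text
clock: 2.2
position: [458.6, -26.1, 245.2]
tcp_rot: [[-0.949, 0.315, 0.001], [0.315, 0.949, -0.0], [-0.001, 0.0, -1.0]]
wrist_force: [0.9, 1.1, -0.3]
grip_width: 94.0
```

Call:
jog_arm --rows '[1.6,-3.5,0,0,0,0,9.4,3.2,-7,0,0,0,0,9.4,4.8,-10.5,0,0,0,0,9.4,6.3,-14,0,0,0,0,9.4,6.3,-14,0,0,0,0,9.4]'

```text
clock: 2.82
position: [521.4, -166.0, 244.0]
tcp_rot: [[-0.948, 0.317, -0.001], [0.317, 0.948, 0.0], [0.001, -0.0, -1.0]]
wrist_force: [0.4, 0.5, -0.2]
grip_width: 93.9
```

```bash
python3 - <<'E'
from h import *
np.set_printoptions(precision=2,suppress=True)
c=camera_model("wrist"); im=get_image("wrist"); print(c["xyz"],c["orientation"])
cv2.imwrite("pics/w1.png",cv2.resize(im,(768,576)))
for p in [(521,-164,120),(521,-164,52)]: print(proj(c,p)*1.5)
E
```

```text
[ 447.76 -140.19  453.88] [[ 0.32  0.91  0.25]
 [ 0.95 -0.31 -0.09]
 [-0.    0.27 -0.96]]
[384.9  263.38]
[384.75 244.6 ]
```

View pics/w1.png

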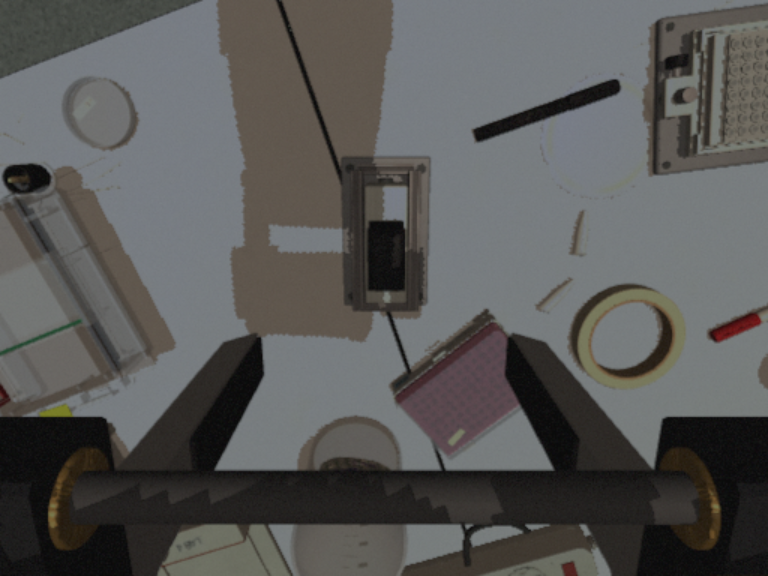

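The wrist view shows the stand upright at 1.5x pixels (343-430, 156-312), the black grip at (369-405, 222-290), and the jaws' line through column ~385. I'll overlay the models to check position and yaw.

```bash
cat >> h.py <<'E'
def T(x,y,yaw,z=0):
    a=np.radians(yaw); R=np.array([[np.cos(a),-np.sin(a),0],[np.sin(a),np.cos(a),0],[0,0,1]]); t=np.array([x,y,z])
    return lambda p: R@np.array(p,float)+t
def poly(vis,c,f,pts,col,s,off=(0,0)):
    q=np.array([(proj(c,f(p))-off+0.5)*s for p in pts]); cv2.polylines(vis,[np.round(q*8).astype(np.int32)],True,col,1,cv2.LINE_AA,3)
def rect(a,b,z): return [(a/2,b/2,z),(-a/2,b/2,z),(-a/2,-b/2,z),(a/2,-b/2,z)]
E
python3 - <<'E'
from h import *
c=camera_model("wrist"); im=cv2.imread("pics/w1.png"); im=get_image("wrist"); ct=camera_model("top"); it=get_image("top")
f=T(519,-164,-18.4)
def draw(c,im,o,sz,s,n):
    cr=cv2.resize(im[o[1]:o[1]+sz[1],o[0]:o[0]+sz[0]],None,fx=s,fy=s,interpolation=cv2.INTER_CUBIC)
    poly(cr,c,f,rect(44,26,120),(0,0,255),s,o)
    poly(cr,c,f,rect(44,26,68),(0,128,255),s,o)
    poly(cr,c,f,rect(109,38,52),(0,255,0),s,o)
    poly(cr,c,f,rect(109,38,6),(255,255,0),s,o)
    cv2.imwrite(n,cr)
draw(c,im,(210,90),(100,130),6,"pics/ov_w.png"); draw(ct,it,(275,160),(70,80),7,"pics/ov_t.png")
a=cv2.imread("pics/ov_w.png");b=cv2.imread("pics/ov_t.png");b=cv2.resize(b,(int(b.shape[1]*600/b.shape[0])*0+ 200*1,229)) if 0 else b
a=cv2.resize(a,(430,560)); cv2.imwrite("pics/ov0.png",np.hstack([a[:560],cv2.resize(b,(368,560))]) )
E
```

```text
(no output)
```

View pics/ov0.png

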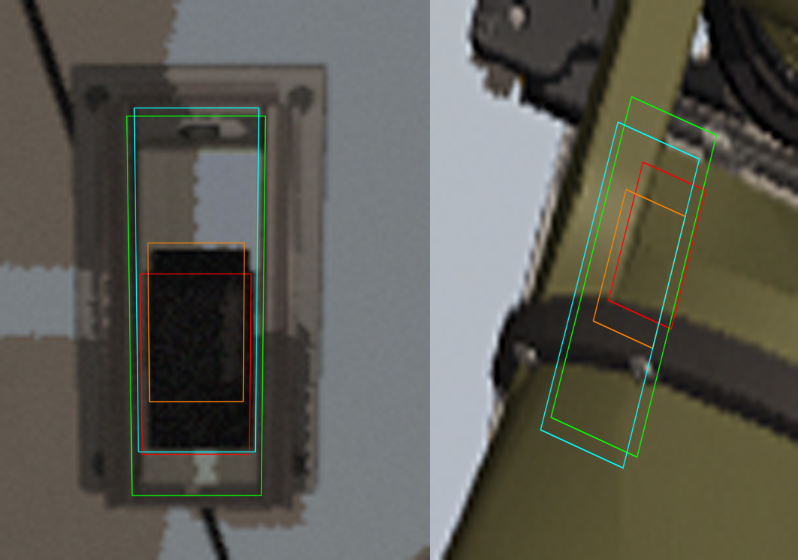

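```bash
python3 - <<'E'
from h import *
s=sense(); print(s["clock"],s["position"],s["wrist_force"],np.degrees(np.arctan2(s["tcp_rot"][1,1],s["tcp_rot"][0,1])))
E
```

```text
2.975 [ 520.93416262 -163.64217036  244.75645214] [ 0.20759851 -0.19449018 -0.12744853] 71.63781587899003
```

The overlay puts the grip at about (519.5,-162.5), with its yaw matching. I'll descend to TCP z≈81 and then close.

Call:
jog_arm --rows '[-0.15,0.1,-4,0,0,0,9.4,-0.15,0.1,-8,0,0,0,9.4,-0.15,0.1,-12,0,0,0,9.4,-0.15,0.1,-15,0,0,0,9.4,-0.15,0.1,-16.4,0,0,0,9.4]'

```text
clock: 3.6
position: [519.1, -162.2, 79.8]
tcp_rot: [[-0.949, 0.314, -0.001], [0.314, 0.949, 0.001], [0.001, 0.0, -1.0]]
wrist_force: [-0.0, -0.2, 0.6]
grip_width: 94.0
```

Call:
jog_arm --rows '[0,0,0,0,0,0,6,0,0,0,0,0,0,4,0,0,0,0,0,0,2,0,0,0,0,0,0,1,0,0,0,0,0,0,1]'

```text
clock: 4.22
position: [519.7, -163.3, 81.0]
tcp_rot: [[-0.949, 0.315, 0.0], [0.315, 0.949, -0.0], [-0.0, -0.0, -1.0]]
wrist_force: [-0.5, -0.2, 0.1]
grip_width: 47.4
```

Call:
jog_arm --rows '[0,0,0,0,0,0,1,0,0,0,0,0,0,1,0,0,0,0,0,0,1]'

```text
clock: 4.6
position: [519.7, -163.2, 80.7]
tcp_rot: [[-0.949, 0.315, 0.0], [0.315, 0.949, 0.0], [0.0, 0.0, -1.0]]
wrist_force: [-0.2, 0.6, -0.2]
grip_width: 25.4
```

```bash
cat > st.py <<'E'
from h import *
import sys
np.set_printoptions(precision=2,suppress=True)
s=sense(); print(s["clock"],s["position"],"F",s["wrist_force"],"M",s["wrist_torque"],"w",round(s["grip_width"],2))
if len(sys.argv)>1:
    a=get_image("scene"); b=get_image("wrist")
    cv2.imwrite("pics/"+sys.argv[1]+".png",np.hstack([cv2.resize(a[120:300,130:370],(400,300)),cv2.resize(b,(400,300))]))
E
python3 st.py g1
```

```text
4.6 [ 519.65 -163.21   80.73] F [-0.21  0.64 -0.23] M [ 0.06  0.01 -0.02] w 25.44
```

View pics/g1.png

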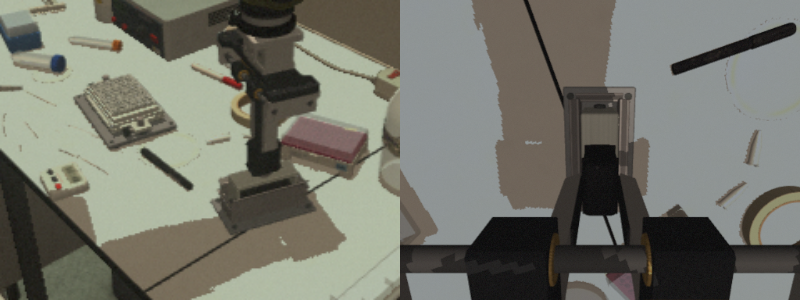

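The fingers hold the grip (25.4 mm) with no side load. Now I lift straight up.

Call:
jog_arm --rows '[0,0,1,0,0,0,1,0,0,3,0,0,0,1,0,0,6,0,0,0,1,0,0,9,0,0,0,1,0,0,12,0,0,0,1]'

```text
clock: 5.32
position: [519.4, -163.2, 202.1]
tcp_rot: [[-0.949, 0.315, -0.0], [0.315, 0.949, 0.0], [0.0, -0.0, -1.0]]
wrist_force: [0.4, -1.1, -3.9]
grip_width: 25.5
```

Call:
jog_arm --rows '[0,0,0,0,0,0,1,0,0,0,0,0,0,1,0,0,0,0,0,0,1]'

```text
clock: 5.7
position: [519.1, -163.0, 199.3]
tcp_rot: [[-0.949, 0.315, -0.002], [0.315, 0.949, 0.001], [0.002, 0.0, -1.0]]
wrist_force: [-0.3, -0.4, -2.8]
grip_width: 25.4
```

```bash
python3 st.py g2; python3 - <<'E'
from h import *
# station image from wrist and roller tilt
cv2.imwrite("pics/sc2.png",cv2.resize(get_image("scene")[60:300,130:400],(810//1,720))[:600,:800])
E
```

```text
5.7 [ 519.13 -163.04  199.32] F [-0.32 -0.43 -2.83] M [ 0.01 -0.01  0.  ] w 25.44
```

View pics/g2.png

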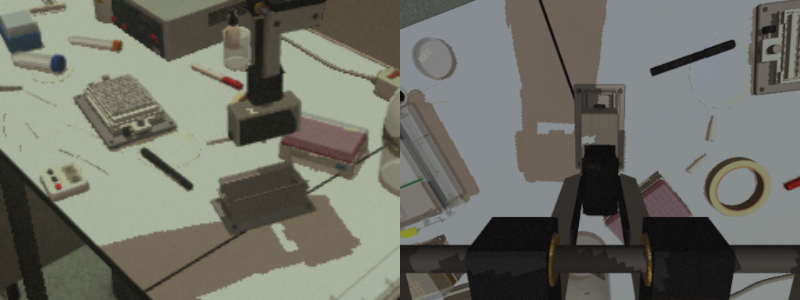

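View pics/sc2.png

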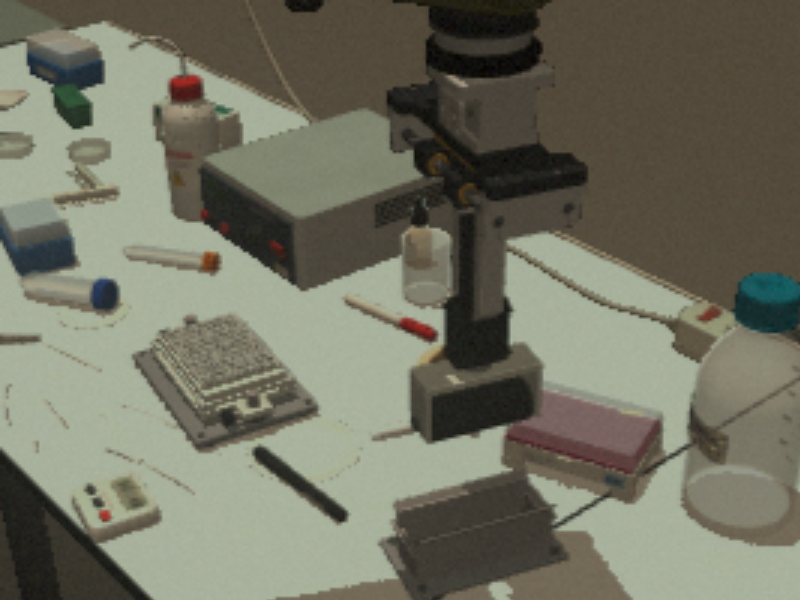

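The roller hangs upright from the fingers (weight ~2.8 N), and the empty stand is undisturbed. I move toward the station, stopping short for a look.

Call:
jog_arm --rows '[-0.5,3,0,0,0,0.025,1,-1,8,0,0,0,0.05,1,-1.5,13,0,0,0,0.075,1,-2,18,0,0,0,0.1,1,-2.6,22,0,0,0,0.124,1]'

```text
clock: 6.48
position: [493.2, 58.5, 200.6]
tcp_rot: [[-0.981, 0.194, -0.0], [0.194, 0.981, 0.0], [0.0, 0.0, -1.0]]
wrist_force: [0.4, 0.0, -3.5]
grip_width: 25.7
```

Call:
jog_arm --rows '[0,0,0,0,0,0,1,0,0,0,0,0,0,1]'

```text
clock: 6.72
position: [493.7, 56.4, 200.6]
tcp_rot: [[-0.981, 0.195, -0.0], [0.195, 0.981, -0.0], [0.0, -0.0, -1.0]]
wrist_force: [0.5, 0.5, -3.1]
grip_width: 25.7
```

```bash
python3 - <<'E'
from h import *
np.set_printoptions(precision=2,suppress=True)
s=sense(); print(s["clock"],s["position"],"F",s["wrist_force"])
c=camera_model("wrist"); im=get_image("wrist"); ct=camera_model("top"); it=get_image("top")
np.save("c_w.npy",c,allow_pickle=True); cv2.imwrite("pics/w3raw.png",im); cv2.imwrite("pics/t3raw.png",it)
f=T(503.4,172,-11.25)
def draw(c,im,o,sz,s):
    cr=cv2.resize(im[o[1]:o[1]+sz[1],o[0]:o[0]+sz[0]],None,fx=s,fy=s,interpolation=cv2.INTER_CUBIC)
    poly(cr,c,f,rect(124,176,5),(0,0,255),s,o)
    poly(cr,c,f,rect(77,108,50),(0,255,0),s,o)
    poly(cr,c,f,rect(86,128,44),(255,255,0),s,o)
    return cr
a=draw(c,im,(272,10),(240,220),2.4); b=draw(ct,it,(115,165),(100,80),6)
cv2.imwrite("pics/w3.png",a); cv2.imwrite("pics/t3.png",b)
E
```

```text
6.725 [493.69  56.43 200.6 ] F [ 0.52  0.51 -3.06]
```

View pics/w3.png

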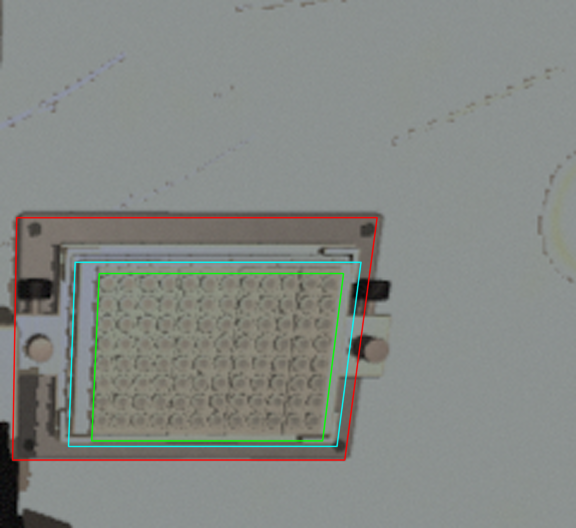

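View pics/t3.png

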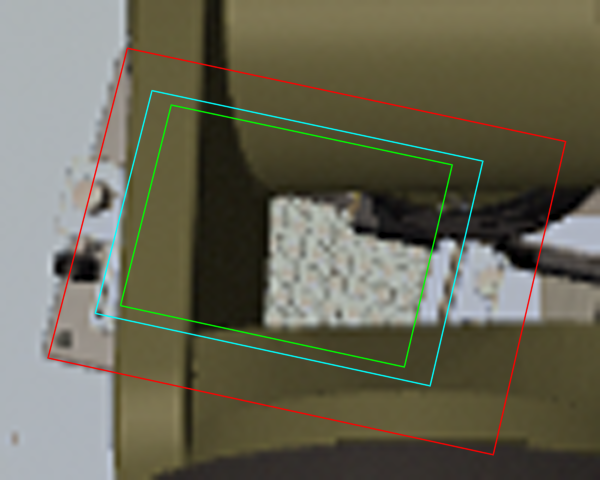

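The overlay agrees with the station's foot and mat to within about 2 mm. Now I position over row 1 at about (494,123).

Call:
jog_arm --rows '[0,3,0,0,0,0,1,0,6.6,-1,0,0,0,1,0,6.6,-4,0,0,0,1,0,6.6,-6,0,0,0,1,0,6.6,-6.4,0,0,0,1]'

```text
clock: 7.45
position: [493.3, 121.9, 135.7]
tcp_rot: [[-0.98, 0.197, -0.002], [0.197, 0.98, -0.0], [0.002, -0.001, -1.0]]
wrist_force: [0.3, 0.8, -2.5]
grip_width: 25.7
```

Call:
jog_arm --rows '[0,0,-0.1,0,0,0,1,0,0,-0.2,0,0,0,1,0,0,-0.3,0,0,0,1,0,0,-0.4,0,0,0,1,0,0,-0.5,0,0,0,1]'

```text
clock: 8.07
position: [493.7, 122.8, 131.8]
tcp_rot: [[-0.981, 0.195, 0.0], [0.195, 0.981, 0.0], [-0.0, 0.0, -1.0]]
wrist_force: [-0.6, -1.0, -3.7]
grip_width: 25.4
```

Call:
jog_arm --rows '[0,0,-0.1,0,0,0,1,0,0,-0.15,0,0,0,1,0,0,-0.2,0,0,0,1,0,0,-0.2,0,0,0,1]'

```text
clock: 8.57
position: [493.6, 122.8, 129.7]
tcp_rot: [[-0.981, 0.196, -0.0], [0.196, 0.981, -0.0], [0.0, -0.0, -1.0]]
wrist_force: [0.6, -1.2, -2.8]
grip_width: 25.6
```

Call:
jog_arm --rows '[0,0,-0.05,0,0,0,1,0,0,-0.1,0,0,0,1,0,0,-0.15,0,0,0,1,0,0,-0.2,0,0,0,1,0,0,-0.2,0,0,0,1]'

```text
clock: 9.2
position: [493.6, 122.7, 127.7]
tcp_rot: [[-0.981, 0.196, -0.0], [0.196, 0.981, -0.0], [0.0, -0.0, -1.0]]
wrist_force: [0.3, -0.4, -3.7]
grip_width: 25.3
```

Call:
jog_arm --rows '[0,0,-0.05,0,0,0,1,0,0,-0.1,0,0,0,1,0,0,-0.15,0,0,0,1,0,0,-0.15,0,0,0,1]'

```text
clock: 9.7
position: [493.6, 122.8, 126.2]
tcp_rot: [[-0.981, 0.196, -0.0], [0.196, 0.981, -0.0], [0.0, -0.0, -1.0]]
wrist_force: [-0.1, 0.5, -2.7]
grip_width: 25.6
```

Call:
jog_arm --rows '[0,0,-0.05,0,0,0,1,0,0,-0.1,0,0,0,1,0,0,-0.1,0,0,0,1]'

```text
clock: 10.07
position: [493.6, 122.8, 125.2]
tcp_rot: [[-0.981, 0.196, -0.0], [0.196, 0.981, -0.0], [0.0, -0.0, -1.0]]
wrist_force: [0.1, -0.3, -3.6]
grip_width: 25.3
```

Call:
jog_arm --rows '[0,0,-0.05,0,0,0,1,0,0,-0.1,0,0,0,1,0,0,-0.1,0,0,0,1]'

```text
clock: 10.45
position: [493.6, 122.8, 124.2]
tcp_rot: [[-0.981, 0.196, -0.0], [0.196, 0.981, 0.0], [0.0, 0.0, -1.0]]
wrist_force: [-0.0, 1.1, -3.6]
grip_width: 25.8
```

Call:
jog_arm --rows '[0,0,-0.05,0,0,0,1,0,0,-0.1,0,0,0,1,0,0,-0.1,0,0,0,1]'

```text
clock: 10.82
position: [493.9, 122.8, 123.6]
tcp_rot: [[-0.981, 0.196, 0.001], [0.196, 0.981, 0.0], [-0.001, 0.0, -1.0]]
wrist_force: [-0.2, 0.5, 2.8]
grip_width: 25.5
```

Contact begins at TCP z≈123.7 with about 6 N net, so the mat top is ≈49 mm, inside the stated range. I keep pressing row 1 gently.

Call:
jog_arm --rows '[0,0,-0.03,0,0,0,1,0,0,-0.06,0,0,0,1,0,0,-0.1,0,0,0,1]'

```text
clock: 11.2
position: [494.0, 122.7, 122.8]
tcp_rot: [[-0.981, 0.195, 0.001], [0.195, 0.981, -0.0], [-0.001, 0.0, -1.0]]
wrist_force: [-1.3, -1.5, 8.6]
grip_width: 25.8
```

Call:
jog_arm --rows '[0,0,-0.03,0,0,0,1,0,0,-0.06,0,0,0,1,0,0,-0.1,0,0,0,1]'

```text
clock: 11.58
position: [494.0, 122.7, 121.9]
tcp_rot: [[-0.981, 0.195, 0.001], [0.195, 0.981, -0.0], [-0.001, 0.0, -1.0]]
wrist_force: [-0.7, -1.1, 9.3]
grip_width: 25.3
```

Call:
jog_arm --rows '[0,0,-0.03,0,0,0,1,0,0,-0.06,0,0,0,1,0,0,-0.08,0,0,0,1]'

```text
clock: 11.95
position: [494.1, 122.7, 121.2]
tcp_rot: [[-0.981, 0.196, 0.001], [0.196, 0.981, -0.0], [-0.001, 0.0, -1.0]]
wrist_force: [-1.2, -1.9, 10.4]
grip_width: 25.5
```

Call:
jog_arm --rows '[0,0,-0.02,0,0,0,1,0,0,-0.04,0,0,0,1,0,0,-0.04,0,0,0,1]'

```text
clock: 12.32
position: [494.2, 122.7, 121.2]
tcp_rot: [[-0.981, 0.195, 0.002], [0.195, 0.981, -0.0], [-0.002, 0.0, -1.0]]
wrist_force: [-2.5, -1.8, 12.5]
grip_width: 26.1
```

Row 1 looks home: z stopped at 121.2 with 15.5 N net. I start rolling along the station's +y.

Call:
jog_arm --rows '[0.03,0.15,0,0,0,0,1,0.07,0.35,0,0,0,0,1,0.11,0.55,0,0,0,0,1,0.15,0.75,0,0,0,0,1,0.18,0.9,0,0,0,0,1]'

```text
clock: 12.95
position: [496.0, 131.5, 121.2]
tcp_rot: [[-0.981, 0.195, 0.002], [0.195, 0.981, -0.001], [-0.002, -0.0, -1.0]]
wrist_force: [-2.0, -2.3, 12.5]
grip_width: 25.7
```

Call:
jog_arm --rows '[0.05,0.25,0,0,0,0,1,0.1,0.5,0,0,0,0,1,0.15,0.75,0,0,0,0,1,0.2,1,0,0,0,0,1,0.25,1.25,0,0,0,0,1]'

```text
clock: 13.58
position: [498.5, 144.3, 121.2]
tcp_rot: [[-0.981, 0.196, 0.002], [0.196, 0.981, -0.0], [-0.002, 0.0, -1.0]]
wrist_force: [-2.5, -1.2, 11.6]
grip_width: 25.0
```

Call:
jog_arm --rows '[0.05,0.25,0,0,0,0,1,0.1,0.5,0,0,0,0,1,0.15,0.75,0,0,0,0,1,0.2,1,0,0,0,0,1,0.25,1.25,0,0,0,0,1]'

```text
clock: 14.2
position: [501.0, 156.5, 121.2]
tcp_rot: [[-0.981, 0.195, 0.002], [0.195, 0.981, -0.001], [-0.002, -0.0, -1.0]]
wrist_force: [-2.0, -2.6, 13.0]
grip_width: 25.5
```

Call:
jog_arm --rows '[0.05,0.25,0,0,0,0,1,0.1,0.5,0,0,0,0,1,0.15,0.75,0,0,0,0,1,0.2,1,0,0,0,0,1,0.25,1.25,0,0,0,0,1]'

```text
clock: 14.82
position: [503.6, 169.2, 121.2]
tcp_rot: [[-0.981, 0.196, 0.002], [0.196, 0.981, -0.0], [-0.002, 0.0, -1.0]]
wrist_force: [-2.4, -1.9, 12.8]
grip_width: 25.3
```

Call:
jog_arm --rows '[0.05,0.25,0,0,0,0,1,0.1,0.5,0,0,0,0,1,0.15,0.75,0,0,0,0,1,0.2,1,0,0,0,0,1,0.25,1.25,0,0,0,0,1]'

```text
clock: 15.45
position: [506.1, 181.9, 121.2]
tcp_rot: [[-0.981, 0.196, 0.002], [0.196, 0.981, 0.0], [-0.002, 0.001, -1.0]]
wrist_force: [-1.9, -1.8, 12.5]
grip_width: 25.6
```

Call:
jog_arm --rows '[0.05,0.25,0,0,0,0,1,0.1,0.5,0,0,0,0,1,0.15,0.75,0,0,0,0,1,0.2,1,0,0,0,0,1,0.25,1.25,0,0,0,0,1]'

```text
clock: 16.08
position: [508.6, 194.1, 121.2]
tcp_rot: [[-0.981, 0.196, 0.002], [0.196, 0.981, -0.0], [-0.002, 0.0, -1.0]]
wrist_force: [-1.4, -3.0, 12.8]
grip_width: 25.4
```

Call:
jog_arm --rows '[0.05,0.25,0,0,0,0,1,0.1,0.5,0,0,0,0,1,0.15,0.75,0,0,0,0,1,0.2,1,0,0,0,0,1,0.25,1.25,0,0,0,0,1]'

```text
clock: 16.7
position: [511.1, 206.9, 121.2]
tcp_rot: [[-0.981, 0.196, 0.002], [0.196, 0.981, 0.0], [-0.002, 0.001, -1.0]]
wrist_force: [0.1, -1.0, 11.1]
grip_width: 25.6
```

Call:
jog_arm --rows '[0.06,0.3,0,0,0,0,1,0.12,0.6,0,0,0,0,1,0.18,0.9,0,0,0,0,1,0.24,1.2,0,0,0,0,1,0.27,1.35,0,0,0,0,1]'

```text
clock: 17.32
position: [513.8, 220.6, 121.2]
tcp_rot: [[-0.981, 0.195, 0.002], [0.195, 0.981, 0.001], [-0.002, 0.001, -1.0]]
wrist_force: [-0.0, -0.4, 10.0]
grip_width: 25.7
```

Call:
jog_arm --rows '[0,0,0,0,0,0,1,0,0,0,0,0,0,1]'

```text
clock: 17.58
position: [513.8, 220.6, 121.2]
tcp_rot: [[-0.981, 0.195, 0.002], [0.195, 0.981, 0.001], [-0.002, 0.001, -1.0]]
wrist_force: [-0.8, 0.4, 10.7]
grip_width: 25.5
```

The level stayed at 121.2 with 14–16 N net throughout. I roll back once with slightly more push as a check.

Call:
jog_arm --rows '[0,0,-0.02,0,0,0,1,-0.06,-0.3,-0.02,0,0,0,1,-0.14,-0.7,-0.02,0,0,0,1,-0.22,-1.1,-0.02,0,0,0,1,-0.3,-1.5,-0.02,0,0,0,1]'

```text
clock: 18.2
position: [510.9, 205.6, 121.2]
tcp_rot: [[-0.981, 0.195, 0.003], [0.196, 0.981, 0.001], [-0.002, 0.002, -1.0]]
wrist_force: [-0.3, -0.7, 10.9]
grip_width: 25.7
```

Call:
jog_arm --rows '[-0.08,-0.4,0,0,0,0,1,-0.16,-0.8,0,0,0,0,1,-0.24,-1.2,0,0,0,0,1,-0.32,-1.6,0,0,0,0,1,-0.4,-2,0,0,0,0,1]'

```text
clock: 18.82
position: [506.9, 185.6, 121.1]
tcp_rot: [[-0.981, 0.196, 0.003], [0.196, 0.981, 0.001], [-0.002, 0.002, -1.0]]
wrist_force: [0.0, 1.4, 11.4]
grip_width: 25.4
```

Call:
jog_arm --rows '[-0.08,-0.4,0,0,0,0,1,-0.16,-0.8,0,0,0,0,1,-0.24,-1.2,0,0,0,0,1,-0.32,-1.6,0,0,0,0,1,-0.4,-2,0,0,0,0,1]'

```text
clock: 19.45
position: [503.0, 165.5, 121.1]
tcp_rot: [[-0.981, 0.196, 0.003], [0.196, 0.981, 0.001], [-0.002, 0.002, -1.0]]
wrist_force: [-0.3, 1.8, 11.9]
grip_width: 25.4
```

Call:
jog_arm --rows '[-0.08,-0.4,0,0,0,0,1,-0.16,-0.8,0,0,0,0,1,-0.24,-1.2,0,0,0,0,1,-0.32,-1.6,0,0,0,0,1,-0.4,-2,0,0,0,0,1]'

```text
clock: 20.08
position: [499.0, 145.5, 121.2]
tcp_rot: [[-0.981, 0.196, 0.003], [0.196, 0.981, 0.001], [-0.003, 0.001, -1.0]]
wrist_force: [-1.5, 0.9, 12.5]
grip_width: 25.5
```

Call:
jog_arm --rows '[-0.08,-0.4,0,0,0,0,1,-0.16,-0.8,0,0,0,0,1,-0.24,-1.2,0,0,0,0,1,-0.32,-1.6,0,0,0,0,1,-0.44,-2.2,0,0,0,0,1]'

```text
clock: 20.7
position: [494.6, 123.5, 121.1]
tcp_rot: [[-0.981, 0.195, 0.003], [0.195, 0.981, 0.001], [-0.003, 0.001, -1.0]]
wrist_force: [-1.2, 0.6, 12.6]
grip_width: 25.6
```

```bash
python3 st.py r1
```

```text
20.7 [494.61 123.51 121.15] F [-1.19  0.65 12.63] M [0.31 0.17 0.04] w 25.58
```

View pics/r1.png

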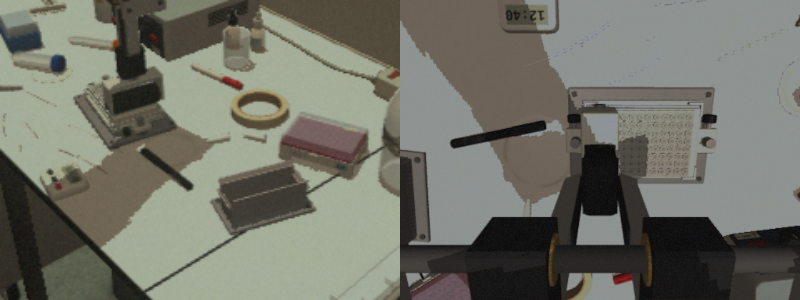

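Call:
jog_arm --rows '[0,0,-0.02,0,0,0,1,0,0,-0.04,0,0,0,1,0,0,-0.04,0,0,0,1]'

```text
clock: 21.18
position: [494.8, 123.4, 121.1]
tcp_rot: [[-0.981, 0.196, 0.003], [0.196, 0.981, 0.001], [-0.003, 0.001, -1.0]]
wrist_force: [-1.6, -0.2, 15.8]
grip_width: 25.2
```

The level holds and force rises by 3 N, so the mat is on its hard stop. I lift off.

Call:
jog_arm --rows '[0,0,0.1,0,0,0,1,0,0,0.5,0,0,0,1,0,0,2,0,0,0,1,0,0,5,0,0,0,1,0,0,8.13,0,0,0,1]'

```text
clock: 21.8
position: [493.5, 123.2, 202.1]
tcp_rot: [[-0.981, 0.196, -0.0], [0.196, 0.981, -0.0], [0.0, -0.0, -1.0]]
wrist_force: [-0.4, -0.6, -3.2]
grip_width: 25.6
```

Call:
jog_arm --rows '[0.25,-3,0,0,0,-0.02,1,0.7,-8,0,0,0,-0.04,1,1.2,-13,0,0,0,-0.065,1,1.6,-18,0,0,0,-0.095,1,2,-22,0,0,0,-0.124,1]'

```text
clock: 22.42
position: [513.6, -98.6, 201.5]
tcp_rot: [[-0.948, 0.317, 0.0], [0.317, 0.948, -0.0], [-0.0, -0.0, -1.0]]
wrist_force: [0.1, 0.6, -4.3]
grip_width: 25.5
```

Call:
jog_arm --rows '[0.3,-3,0,0,0,0,1,0.5,-5,0,0,0,0,1,0.59,-6.65,0,0,0,0,1,0.59,-6.65,0,0,0,0,1,0.59,-6.65,0,0,0,0,1]'

```text
clock: 23.05
position: [519.6, -162.5, 200.8]
tcp_rot: [[-0.949, 0.315, -0.0], [0.315, 0.949, 0.0], [0.0, 0.0, -1.0]]
wrist_force: [0.2, 0.1, -3.0]
grip_width: 25.7
```

```bash
python3 st.py s1; python3 - <<'E'
from h import *
cv2.imwrite("pics/s1b.png",cv2.resize(get_image("wrist")[60:330,150:410],(780//1,600)))
cv2.imwrite("pics/s1c.png",cv2.resize(get_image("scene")[130:280,150:350],(800,600)))
E
```

```text
23.05 [ 519.65 -162.52  200.79] F [ 0.16  0.08 -3.05] M [ 0.03 -0.03  0.03] w 25.7
```

View pics/s1b.png

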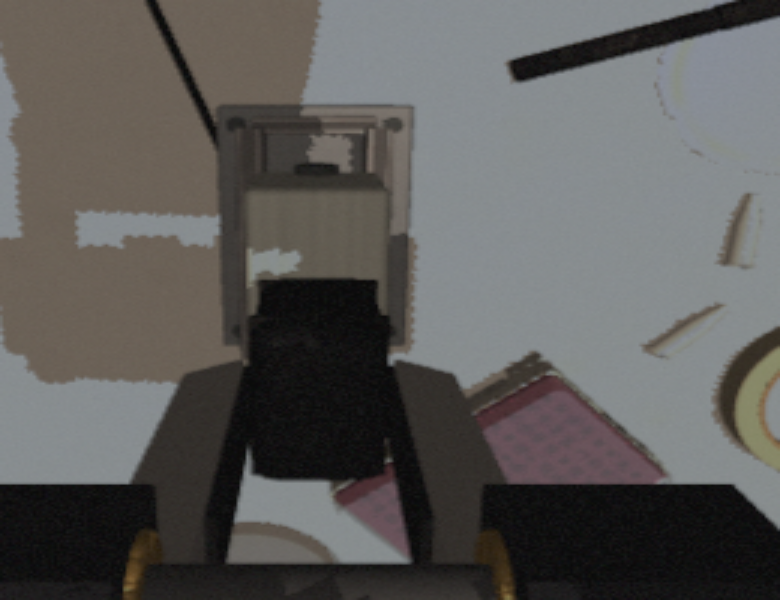

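View pics/s1c.png

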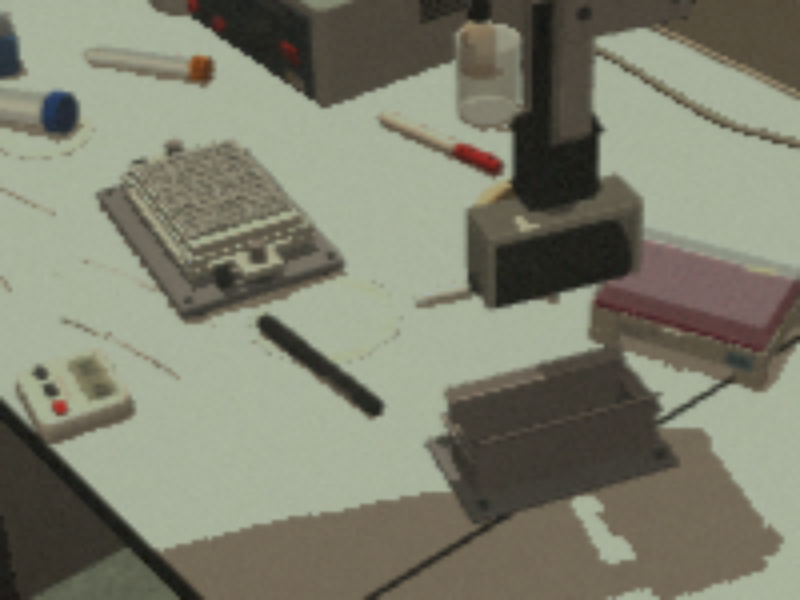

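The picture shows the roller square in the fingers above the open pocket, and the mat unobstructed. Before lowering, I check for slip in the hand by comparing with the earlier picture at the same pose.

```bash
python3 - <<'E'
import cv2,numpy as np
a=cv2.imread("pics/g2.png")[:,400:]; b=cv2.imread("pics/s1.png")[:,400:]
# fork+grip region
r=(slice(105,220),slice(170,235))
for nm,rg in (("fork",(105,150,180,222)),("gripblk",(140,218,178,222)),("fingers",(220,290,70,330))):
    y0,y1,x0,x1=rg
    s,_=cv2.phaseCorrelate(a[y0:y1,x0:x1].mean(2),b[y0:y1,x0:x1].mean(2),cv2.createHanningWindow((x1-x0,y1-y0),cv2.CV_64F)); print(nm,np.round(s,2))
    t=a[y0:y1,x0:x1]; m=cv2.matchTemplate(b[y0-8:y1+8,x0-8:x1+8],t,cv2.TM_CCOEFF_NORMED); print(cv2.minMaxLoc(m)[1:4:2])
v=np.hstack([a[80:230,160:240],b[80:230,160:240]]); cv2.imwrite("pics/cmp.png",cv2.resize(v,(640,600),interpolation=cv2.INTER_CUBIC))
E
python3 st.py
```

```text
fork [0.85 1.04]
(0.980252206325531, (8, 8))
gripblk [ 0.32 -0.11]
(0.9876930713653564, (8, 8))
fingers [-0.27 -0.36]
(0.9931096434593201, (8, 8))
23.25 [ 519.67 -162.67  200.84] F [-0.05  0.53 -3.02] M [-0.06  0.01 -0.02] w 25.6
```

View pics/cmp.png

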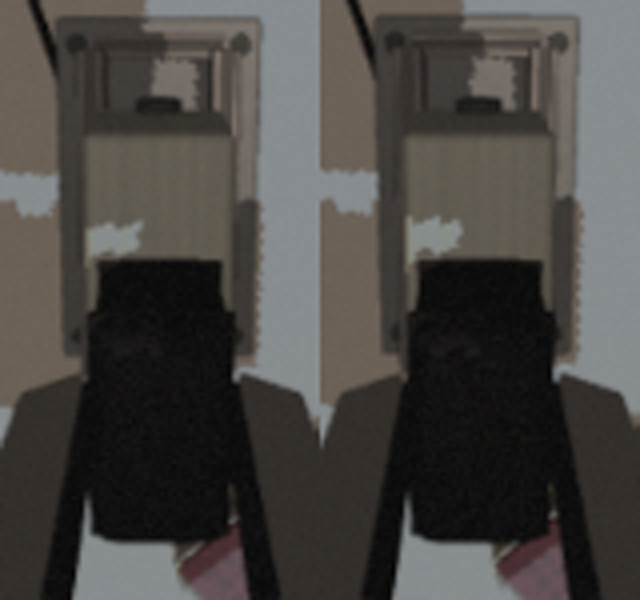

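The two views match, so there is no slip. I lower into the pocket.

Call:
jog_arm --rows '[0,0,-1.5,0,0,0,1,0,0,-3.5,0,0,0,1,0,0,-5.5,0,0,0,1,0,0,-6.5,0,0,0,1,0,0,-6.8,0,0,0,1]'

```text
clock: 23.88
position: [519.4, -163.1, 132.1]
tcp_rot: [[-0.949, 0.315, -0.001], [0.315, 0.949, 0.0], [0.001, 0.0, -1.0]]
wrist_force: [0.0, -0.0, -3.2]
grip_width: 25.5
```

Call:
jog_arm --rows '[0,0,-0.3,0,0,0,1,0,0,-0.6,0,0,0,1,0,0,-0.9,0,0,0,1,0,0,-1.2,0,0,0,1,0,0,-1.5,0,0,0,1]'

```text
clock: 24.5
position: [519.6, -163.2, 117.6]
tcp_rot: [[-0.949, 0.315, 0.0], [0.315, 0.949, -0.0], [-0.0, -0.0, -1.0]]
wrist_force: [-0.4, -0.4, -3.2]
grip_width: 25.2
```

Lowering freely, with no contact force. 36.5 mm remain to the original height.

Call:
jog_arm --rows '[0,0,-0.3,0,0,0,1,0,0,-0.7,0,0,0,1,0,0,-1.1,0,0,0,1,0,0,-1.5,0,0,0,1,0,0,-1.9,0,0,0,1]'

```text
clock: 25.12
position: [519.6, -163.2, 98.4]
tcp_rot: [[-0.949, 0.315, -0.0], [0.315, 0.949, 0.0], [0.0, -0.0, -1.0]]
wrist_force: [-0.4, -0.4, -4.2]
grip_width: 25.5
```

Call:
jog_arm --rows '[0,0,-0.4,0,0,0,1,0,0,-0.8,0,0,0,1,0,0,-1.2,0,0,0,1,0,0,-1.5,0,0,0,1,0,0,-1.7,0,0,0,1]'

```text
clock: 25.75
position: [519.6, -163.3, 81.5]
tcp_rot: [[-0.949, 0.315, -0.0], [0.315, 0.949, -0.0], [0.0, -0.0, -1.0]]
wrist_force: [-0.2, -0.1, -3.4]
grip_width: 25.6
```

Call:
jog_arm --rows '[0,0,0,0,0,0,1,0,0,0,0,0,0,1]'

```text
clock: 26.0
position: [519.7, -163.3, 81.9]
tcp_rot: [[-0.949, 0.315, 0.0], [0.315, 0.949, -0.0], [-0.0, -0.0, -1.0]]
wrist_force: [0.1, 0.1, -3.5]
grip_width: 25.5
```

Call:
jog_arm --rows '[0,0,-0.05,0,0,0,1,0,0,-0.1,0,0,0,1,0,0,-0.1,0,0,0,1]'

```text
clock: 26.38
position: [519.7, -163.2, 80.8]
tcp_rot: [[-0.949, 0.315, 0.0], [0.315, 0.949, -0.0], [-0.0, -0.0, -1.0]]
wrist_force: [-0.5, -0.6, -4.0]
grip_width: 25.9
```

Call:
jog_arm --rows '[0,0,-0.03,0,0,0,1,0,0,-0.05,0,0,0,1,0,0,-0.05,0,0,0,1]'

```text
clock: 26.75
position: [519.9, -163.4, 80.7]
tcp_rot: [[-0.949, 0.315, 0.001], [0.315, 0.949, -0.0], [-0.001, -0.0, -1.0]]
wrist_force: [-1.0, 0.5, 4.1]
grip_width: 25.6
```

Call:
jog_arm --rows '[0,0,-0.03,0,0,0,1,0,0,-0.05,0,0,0,1,0,0,-0.05,0,0,0,1]'

```text
clock: 27.12
position: [520.1, -163.4, 80.6]
tcp_rot: [[-0.949, 0.315, 0.001], [0.315, 0.949, -0.001], [-0.001, -0.0, -1.0]]
wrist_force: [-3.1, 0.8, 10.0]
grip_width: 25.3
```

The drum is on the floor at TCP z≈80.7, the same as at the grasp. I ease the push off and open slowly.

Call:
jog_arm --rows '[0,0,0.04,0,0,0,1,0,0,0.08,0,0,0,1,0,0,0.08,0,0,0,3,0,0,0.08,0,0,0,4,0,0,0.08,0,0,0,5]'

```text
clock: 27.75
position: [519.6, -163.2, 80.4]
tcp_rot: [[-0.949, 0.315, -0.0], [0.315, 0.949, 0.0], [0.0, 0.0, -1.0]]
wrist_force: [-0.4, 0.6, 0.3]
grip_width: 47.1
```

Call:
jog_arm --rows '[0,0,0,0,0,0,7,0,0,0,0,0,0,9,0,0,0,0,0,0,9,0,0,0,0,0,0,9,0,0,0,0,0,0,9]'

```text
clock: 28.38
position: [519.6, -163.2, 80.5]
tcp_rot: [[-0.949, 0.315, 0.0], [0.315, 0.949, 0.0], [-0.0, 0.0, -1.0]]
wrist_force: [-0.6, 0.1, -1.1]
grip_width: 89.7
```

Call:
jog_arm --rows '[0,0,1,0,0,0,9,0,0,3,0,0,0,9,0,0,7,0,0,0,9,0,0,12,0,0,0,9,0,0,16.4,0,0,0,9]'

```text
clock: 29.0
position: [519.5, -163.2, 247.2]
tcp_rot: [[-0.949, 0.315, 0.001], [0.315, 0.949, -0.001], [-0.001, -0.0, -1.0]]
wrist_force: [0.4, -0.2, -0.2]
grip_width: 89.9
```

Call:
jog_arm --rows '[0,0,0,0,0,0,9,0,0,0,0,0,0,9]'

```text
clock: 29.25
position: [519.4, -163.1, 244.1]
tcp_rot: [[-0.949, 0.315, -0.001], [0.315, 0.949, 0.0], [0.001, 0.0, -1.0]]
wrist_force: [-0.5, 0.1, -1.3]
grip_width: 90.1
```

```bash
python3 st.py e1; python3 - <<'E'
from h import *
c=camera_model("wrist"); im=get_image("wrist"); o=(210,90);f=T(519.6,-163,-18.4)
a=cv2.resize(im[90:220,210:310],None,fx=4,fy=4,interpolation=cv2.INTER_CUBIC)
poly(a,c,f,rect(44,26,120),(0,0,255),4,o);poly(a,c,f,rect(44,26,68),(0,128,255),4,o)
sc=get_image("scene"); b=cv2.resize(sc[140:280,220:330],(400,520))
cv2.imwrite("pics/e2.png",np.hstack([a,b]))
E
```

```text
29.25 [ 519.35 -163.13  244.11] F [-0.55  0.09 -1.28] M [ 0.01 -0.    0.04] w 90.11
```

View pics/e1.png

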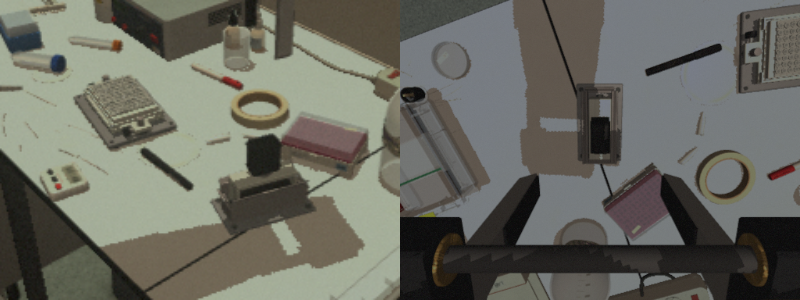

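View pics/e2.png

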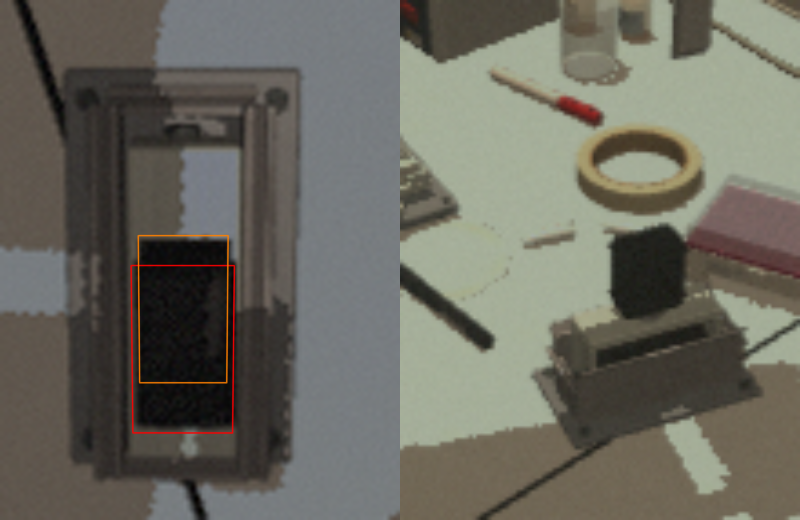

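The roller stands upright in its pocket as at the start, and the bystanders look unmoved. As a last check, I compare the mat's level and the bystanders with the first scene picture.

```bash
python3 - <<'E'
from h import *
a=cv2.imread("pics/scene0.png"); b=get_image("scene"); c=camera_model("scene")
f=T(503.4,172,-11.25)
print("expected mat shift for 3mm",proj(c,f((0,0,46.2)))-proj(c,f((0,0,49.2))))
A=cv2.GaussianBlur(a,(0,0),.7).mean(2);B=cv2.GaussianBlur(b,(0,0),.7).mean(2)
for n,(x0,x1,y0,y1) in dict(mat=(188,222,172,197),foot=(174,240,160,210),marker=(208,252,202,240),tape=(262,310,168,200),tubes=(250,275,195,212),roller=(255,322,198,262)).items():
    s,r=cv2.phaseCorrelate(A[y0:y1,x0:x1].copy(),B[y0:y1,x0:x1].copy(),cv2.createHanningWindow((x1-x0,y1-y0),cv2.CV_64F)); print(n,np.round(s,2),round(r,2), "absdiff",round(np.abs(A-B)[y0:y1,x0:x1].mean(),2))
v=np.hstack([cv2.resize(i[155:215,165:245],(400,300),interpolation=cv2.INTER_CUBIC) for i in (a,b)]); cv2.imwrite("pics/mat.png",v)
E
```

```text
expected mat shift for 3mm [0.09282353 0.88701557]
mat [0.05 0.11] 0.75 absdiff 7.68
foot [-0.09 -0.05] 1.0 absdiff 7.13
marker [ 0.55 -0.  ] 0.98 absdiff 6.87
tape [-0.01  0.03] 0.99 absdiff 6.32
tubes [ 0.65 -0.05] 1.01 absdiff 7.51
roller [ 0.07 -0.16] 0.73 absdiff 11.94
```

View pics/mat.png

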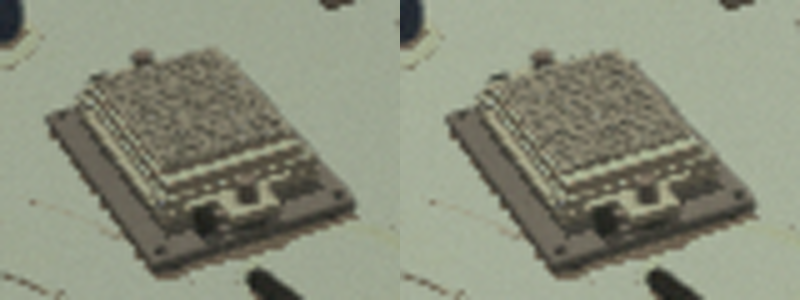

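```bash
python3 - <<'E'
from h import *
a=cv2.imread("pics/scene0.png").mean(2); b=np.mean([get_image("scene").mean(2) for _ in range(3)],0)
c=camera_model("scene"); f=T(503.4,172,-11.25)
# bright mat-front strip: sub-pixel column-wise peak of vertical brightness along front (low station-y) edge and back edge
for yy in (-54,):
    for xx in (-30,-20,-10,0,10,20,30):
        p=proj(c,f((xx,yy,48))); x=int(round(p[0])); y=int(round(p[1]))
        pa=a[y-7:y+8,x-1:x+2].mean(1); pb=b[y-7:y+8,x-1:x+2].mean(1)
        k=np.arange(-2,2.01,.1); g=np.arange(3,12)
        e=[np.mean((np.interp(g-s,np.arange(15),pa)-pb[3:12])**2) for s in k]; print(xx,(x,y),"shift",round(k[int(np.argmin(e))],1))
for xx in (-30,-15,0,15,30):
    p=proj(c,f((xx,54,48))); x=int(round(p[0])); y=int(round(p[1]))
    pa=a[y-7:y+8,x-1:x+2].mean(1); pb=b[y-7:y+8,x-1:x+2].mean(1)
    e=[np.mean((np.interp(g-s,np.arange(15),pa)-pb[3:12])**2) for s in k]; print("back",xx,(x,y),round(k[int(np.argmin(e))],1))
# back edge on +x side
for yy in (-45,-30,-15,0,15,30,45):
    p=proj(c,f((38,yy,48))); x=int(round(p[0])); y=int(round(p[1]))
    pa=a[y-1:y+2,x-7:x+8].mean(0); pb=b[y-1:y+2,x-7:x+8].mean(0)
    e=[np.mean((np.interp(g-s,np.arange(15),pa)-pb[3:12])**2) for s in k]; print("side",yy,(x,y),round(k[int(np.argmin(e))],1))
print(sense()["clock"])
E
```

```text
-30 (200, 187) shift -0.1
-20 (204, 186) shift 0.0
-10 (207, 185) shift -0.1
0 (210, 184) shift -0.2
10 (214, 183) shift 0.0
20 (217, 182) shift -0.2
30 (220, 181) shift -0.2
back -30 (186, 170) 0.3
back -15 (191, 168) 0.6
back 0 (196, 167) 1.4
back 15 (201, 166) 1.0
back 30 (205, 164) 0.7
side -45 (221, 179) -0.5
side -30 (219, 177) -0.4
side -15 (217, 174) -0.5
side 0 (215, 172) -0.4
side 15 (213, 170) -0.4
side 30 (211, 167) -0.6
side 45 (209, 165) -1.2
29.65
```

```bash
python3 - <<'E'
from h import *
a=cv2.imread("pics/scene0.png").mean(2); b=np.mean([get_image("scene").mean(2) for _ in range(3)],0)
v=np.hstack([cv2.resize(np.clip((i[160:200,175:230]-20)*1.5,0,255).astype(np.uint8),(396,440),interpolation=cv2.INTER_NEAREST) for i in (a,b)]); cv2.imwrite("pics/mat2.png",v)
E
```

```text
(no output)
```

View pics/mat2.png

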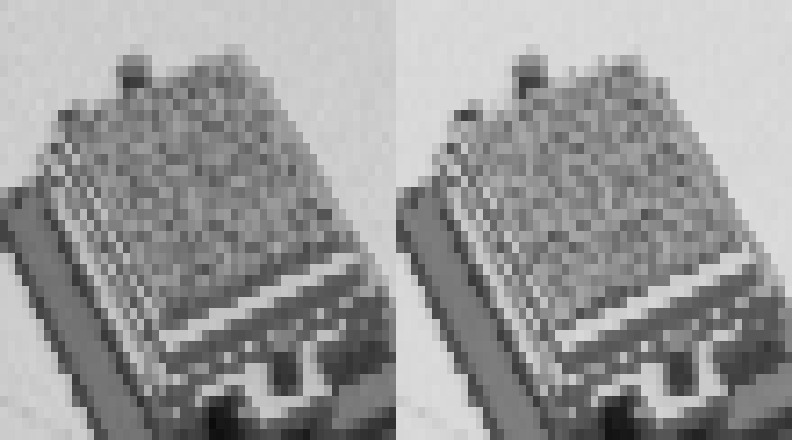

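In the before/after pair, the dark front face of the mat at (160-360, 250-320) has shrunk evenly to a thin line, so row 1 has sunk along its whole length. The side edge has shifted along all rows. I hand in.

```bash
python3 - <<'E'
from h import *
s=sense(); print(s["clock"],s["position"],s["wrist_force"],s["grip_width"])
print(finish_job())
E
```

```text
29.8 [ 519.62252561 -163.23747343  244.43647018] [ 0.04457918 -0.32737968  0.63923341] 89.96919577642211
the job is handed in; nothing more can be done
None
```

I took the roller from its stand and rolled it over the cap mat from row 1 to row 12 and back. It is now standing upright and released in the stand, and I handed the job in at 29.8 s. `finish_job` gives no verdict, so whether it passed is not confirmed.

- **Pressing:** the readings after each move while rolling showed a net push of about 13 to 16 N, and a final test press at row 1 reached about 19 N.
- **Rows home:** the drum stayed at the same height from end to end. The final press raised the force by about 3 N without sinking further, which fits a hard stop.
- **Mat in pictures:** before/after pictures show the mat lower, with row 1's front face sunk evenly and the side edge shifted at every row checked. Two automatic image comparisons, over the whole mat and along row 1's front edge, showed almost no shift. I put that down to the unmoved plate dominating those patches and relied on the height, force and visual checks.
- **Roller in stand:** it touched the pocket floor at the same height and position as at the grasp. The last pictures show it upright, with the open fingers well above it.
- **Bystanders:** marker and tubes shifted by about 0.6 pixel (1 to 2 mm, likely noise) and the tape not at all. The tube patch covered only one of the two tubes for sure; the other I judged by eye.

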